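Strip a stacked cooler and send each part to its station

ROBOT

A 6-joint arm with a two-finger parallel gripper is mounted at the origin on a cart in front of the work surface, level with it; the furniture and walls round the work are solid. World frame = base frame: x ahead of the robot, y to its left, z up, the work surface at z = 0. Lengths are in m, angles in degrees, forces in N, time in s.
With the tool pointing down it reaches from about 0.425 to 0.95 m from the base axis. Payload 14.7 kg.
Tool frame: the origin (TCP) lies at the very end of the fingers, on their centre line; the grasp point (between the pads) lies 19 mm behind it; z points along the fingers, y is the line along which they close (so a half turn about z gives the same grasp; the last joint's range is limited). The gripper opens to 85 mm and grips with 20 to 120 N. Pads are 22 mm wide; open, the fingers measure 114 mm over their backs; the gripper's body (76 mm by 85 mm) begins 54 mm behind the grasp point. The pads swing forward as they close: fully open they stand 13 mm farther back than shut.
Start: joints at [-78.014, 27.513, 91.461, -0, 61.026, -2.67], TCP at [0.164, -0.629, 0.231] pointing down, gripper open.
Joint ranges: [-157.49, 157.49], [-46.99, 117.5], [13.45, 153.17], [-89.5, 269.5], [5.16, 153.95], [-167.48, 167.48]. Speed limits (degrees/s): [108.29, 108.29, 136.94, 172.46, 172.46, 172.46].

INTERFACE

Orientations are given as a 3x3 rotation matrix whose columns are the frame's x, y, z axes.
In Python, from bench import robot gives the robot as it stands.
- The arm moves only by the tool arm_command, never from a script. Its argument "motion" is a list of rows, each a list of 7 numbers: the turn, a rotation vector about the world's x, y, z in rad, then the shift along the world's x, y, z in m, then the closure, from -1 (fully open) to 1 (shut). A call has 1 to 10 rows; each row is the pose to reach, as a shift and turn from the pose commanded when the call began; what a row does not reach only later rows make up. A row lasts 1/8 s, in which the tool goes at most 62.5 mm and 10.7 degrees, less where a joint would pass 70% of its speed; a pose out of reach is approached as far as the arm can. A call with a gripper value outside its range is refused whole. The fingers move at their own pace and stop on an object; the grip force is fixed at half the most. Time passes only in rows, so rows that repeat a pose let the fingers close. It gives the time, the measured TCP pose, the force, the opening and the grip force at its end, in the units of the state.
- robot.observe(): the state, without advancing time (a new reading comes with each control period).
- robot.get_image(name): name is "scene" or "top" or "wrist"; returns a dict with "image" (420x560x3 uint8, blue, green, red), "camera_matrix" (3x3 intrinsics, pixels), "k1" (the pictures are not rectified: a ray, as slopes to the right and down, at radius r is drawn at 1 + k1 r^2 times it, then the intrinsics apply), "R" (3x3) and "t" (3): a world point X has camera coordinates R X + t. Camera axes: x right, y down, z forward; pixel columns grow to the right and rows downward; lengths in m; the calibration is good to about 2 mm. A picture is of the moment at which its call begins. There is no depth.
- robot.close_job(): hands the job in; it is judged then, once.
The state is a dict: "time_s": time; "joint_positions": joint angles; "dq": joint speeds; "joint_efforts": joint torques, N m; "tcp_pos": TCP position; "orientation": TCP orientation; "ft_force": force on the tool from outside, world axes, zero at the start; "wrist_torque": the same for the moment, N m; "grip_width": finger opening in m; "grip_force": force on a finger pad.
Only numpy, scipy, OpenCV 4.12 (cv2) and the standard library are available. Lean on these libraries where they do the work, as an engineer would, in place of code of your own. Each camera call takes 0.05 s, during which the arm holds its last target. There are 200 camera calls.

TASK

The screws are out of the cooler that stands in the grey nest: take it apart from the top down, one part at a time and each straight to its station. Set the fan flat between the corner angles of the orange test cradle, the heat sink fins up in the middle of the steel wash tray, the copper plate flat on the middle of the red-brown disc of the lapping plate, and lay the green module chip up on the two rods of the open board vice in front of you (not the one at the far left end of the bench), its long side running from jaw to jaw. Keep every part level on its way and leave the dish of screws where it stands.

Things in the scene. Friction and masses are not known exactly. Their poses are not given: they have to be found in the camera images.
- fan: loose black axial fan, 40 x 40 x 10 mm, about 20 g, top of the stack. Origin: centre of its underside, z up, x and y square to its sides. It lies loose on the fins of the heat sink.
- heat_sink: loose aluminium heat sink, 40 (x) x 50 (y) x 20 mm high, about 90 g, second from the top: base 5 mm thick, upright fins along y; the outer fins are its flat side faces at x = +-20 mm, to be gripped there. Origin: centre of its underside, z up. It lies loose on the copper plate; its fin ends show 5 mm past the fan at both y ends.
- copper_plate: loose copper plate, 52 (x) x 50 (y) x 8 mm, about 180 g, third from the top. Origin: centre of its underside, z up. It lies loose on the chip of the module, which lifts it 4 mm off the circuit board; it shows 6 mm past the heat sink on both x sides.
- module: loose circuit module, green top and black underside, 52 (x) x 60 (y) x 6 mm, about 70 g, bottom of the stack, with a flat square metal-lidded chip, 30 x 30 mm, 4 mm high, on the middle of its top (10 mm over all). Origin: centre of its underside, z up; its long sides run along y. Its ends show 5 mm past the copper plate at both y ends. Grip it across x: those sides stand free in the nest.
- nest_seat (a point): the fixed grey nest, a 74 (x) x 104 (y) x 8 mm plate; this point is the middle of the seat on which the module's underside rests, 16 mm above the bench; its axes are those of the stack. Two bearers 8 mm high carry the module within x = +-19 mm, so that fingers can reach down beside it to 10 mm above the bench; two aluminium end stops at y = +-34 mm rise 4 mm above the seat.
- cradle_seat (a point): the fixed fan test cradle, orange on an 84 mm square aluminium foot; this point is the middle of its seat, 22 mm above the bench, with a round air hole. Four orange corner angles 6 mm high leave 52 x 52 mm between them (square to this point's x and y) and are open for 14 mm or more either side of the middle of each side; the fan goes in any quarter turn.
- tray_floor (a point): the fixed stainless wash tray, 100 x 100 mm, pierced floor, walls 10 mm high; this point is the middle of its floor, 2.5 mm above the bench. The inside is 95 x 95 mm; the heat sink may stand at any turn.
- lap_face (a point): the fixed lapping plate, a dark 96 x 96 mm stone with a red-brown abrasive disc of 90 mm diameter; this point is the middle of the disc's flat face, 18 mm above the bench. The copper plate may lie at any turn.
- vice_rods (a point): the fixed open board vice, 50 (x) x 170 (y) mm, black and white (not the one at the far left, y > 0.6 m). This point lies between its jaws at the top of its two rods, 26 mm above the bench; rods along y at x = +-16 mm; y runs jaw to jaw. Jaw faces at y = +38 mm and y = -38 to -41 mm, up to 38 mm higher than the rods; beyond x = +-25 mm all is free.
- screw_dish: bystander: loose light-grey round dish with the screws of the cooler, 75 mm across, 15 mm high. Origin: centre of its underside. To be left where it stands.
Mind the look-alikes: they are no part of the job. Leave any yellow look-alike of the part that bears cradle_seat alone.

How it is judged:
By the outcome, as a careful person would: the job done as asked, in the order asked, and still so for the second after the job is handed in, with the robot touching nothing.
It also fails if it takes over 128 s, if anything falls off the work surface, if the arm or the gripper's body presses on something with over 40 N, if the wrist force passes 120 N, or if a joint passes its speed limit or range.

## Working session

There is one attempt and no reset: what is moved stays moved. The work goes in short steps, Python scripts to look and compute and a tool call to move; the robot and the scene stay as the last step left them, time stands still between calls to the robot, and variables do not carry over. Pictures are saved under pics/ and viewed, at most 14 in all, crops included, and the job is handed in when it is done.

Besides the shell and the picture viewer there is one more tool, called after ">>>" as name(argument=value, ...) on one line, values as JSON. arm_command: Moves the arm, as the interface text tells. Its arguments: {"type":"object","properties":{"motion":{"type":"array"}},"required":["motion"]}

```bash
ls; mkdir -p pics; cat > h.py <<'E'
import numpy as np, cv2
from bench import robot
def snap(name, fn=None):
    d=robot.get_image(name)
    for k in("camera_matrix","R","t"): d[k]=np.array(d[k],float)
    d["image"]=np.array(d["image"],np.uint8)
    d["t"]=d["t"].ravel()
    if fn: cv2.imwrite("pics/"+fn,d["image"])
    return d
def ray(d,uv):
    K=d["camera_matrix"]; D=np.array([d["k1"],0,0,0,0],float)
    p=cv2.undistortPoints(np.array(uv,float).reshape(-1,1,2),K,D).reshape(-1,2)
    v=np.c_[p,np.ones(len(p))]@d["R"]; v/=np.linalg.norm(v,axis=1,keepdims=True)
    return -d["R"].T@d["t"], v
def onplane(d,uv,z):
    c,v=ray(d,uv); return c+v*((z-c[2])/v[:,2])[:,None]
def proj(d,X):
    K=d["camera_matrix"]
    r,_=cv2.Rodrigues(d["R"]); return cv2.projectPoints(np.array(X,float).reshape(-1,1,3),r,d["t"],K,np.array([d["k1"],0,0,0,0],float))[0].reshape(-1,2)
def tri(obs):  # [(d,uv),...]
    A=np.zeros((3,3));b=np.zeros(3);L=[]
    for d,uv in obs:
        c,v=ray(d,[uv]);P=np.eye(3)-np.outer(v[0],v[0]);A+=P;b+=P@c;L.append((P,c))
    X=np.linalg.solve(A,b); return X,[np.linalg.norm(P@(X-c)) for P,c in L]
E
python3 - <<'E'
from h import *
for n in("scene","top","wrist"):
    d=snap(n,n+"0.png"); print(n,-d["R"].T@d["t"],d["R"].round(3).tolist(),d["camera_matrix"][0,0],d["k1"])
s=robot.observe();print(s["tcp_pos"],s["time_s"],s["orientation"],s["grip_width"])
E
```

```text
pics
scene [-0.6461934   0.68330023  0.69701537] [[-0.59, -0.807, -0.011], [-0.311, 0.24, -0.92], [0.745, -0.539, -0.393]] 524.7946035051242 -0.1263416182958271
top [ 0.2735043  -0.17274853  1.53197718] [[-0.016, -1.0, -0.015], [-0.984, 0.019, -0.176], [0.176, 0.012, -0.984]] 442.78405941051716 -0.0049329886688903694
wrist [ 0.23474946 -0.61125597  0.37246791] [[0.254, -0.967, -0.001], [-0.926, -0.243, 0.287], [-0.278, -0.072, -0.958]] 361.62179393670897 -0.02949475310558022
[ 0.16442393 -0.62852978  0.23082342] 0.15 [[ 9.67450371e-01  2.53060751e-01 -1.90662828e-04]
 [ 2.53060817e-01 -9.67449918e-01  9.37179175e-04]
 [ 5.27065283e-05 -9.54923631e-04 -9.99999543e-01]] 0.08546503107783139
```

View pics/top0.png

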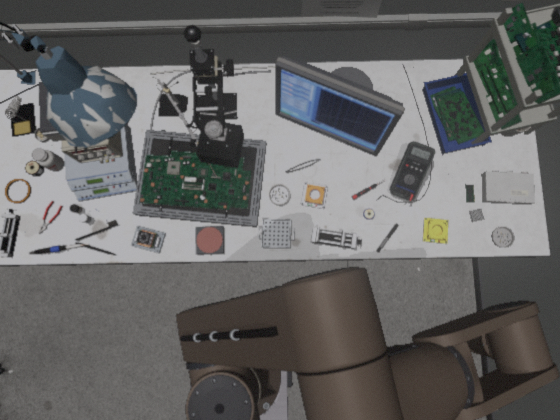

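View pics/scene0.png

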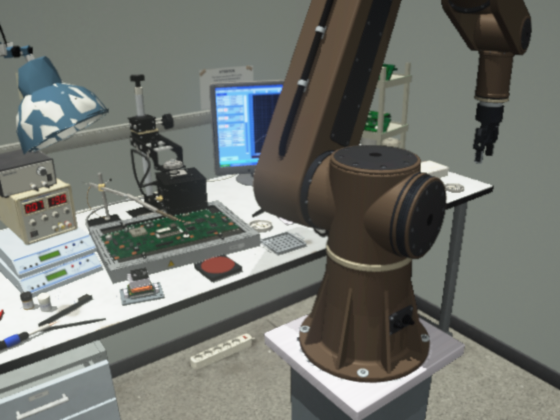

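Top view: the cooler stack in the nest is at about (149,239), the lap plate at (210,240), the tray at (278,233), and the orange cradle at (315,195). The yellow look-alike is at (436,230). The open vice is at (337,238), and the far-left vice at (9,233). Round dishes are at (280,194) and (502,237). The stack is small here, so next I'll do rough positions and a close crop.

```bash
python3 - <<'E'
from h import *
d=snap("top")
for n,uv,z in [("stack",(149,239),.05),("lap",(210,240),.018),("tray",(278,233),.0025),("cradle",(315,195),.022),("vice",(337,238),.026),("dish",(280,194),.01),("mon",(385,150),.05),("board-corner",(255,222),.03),("yellow",(436,230),.02),("edge",(300,262),0)]:
    p=onplane(d,[uv],z)[0]; print(n,p.round(3),np.hypot(*p[:2]).round(3),np.degrees(np.arctan2(p[1],p[0])).round(1))
c=d["image"][165:270,120:380]; cv2.imwrite("pics/c1.png",cv2.resize(c,None,fx=3,fy=3,interpolation=cv2.INTER_CUBIC))
E
```

```text
stack [0.455 0.295 0.05 ] 0.542 33.0
lap [0.452 0.094 0.018] 0.461 11.8
tray [ 0.474 -0.14   0.002] 0.494 -16.5
cradle [ 0.602 -0.272  0.022] 0.661 -24.3
vice [ 0.45  -0.342  0.026] 0.565 -37.2
dish [ 0.611 -0.149  0.01 ] 0.629 -13.7
mon [ 0.751 -0.518  0.05 ] 0.912 -34.6
board-corner [ 0.51  -0.062  0.03 ] 0.513 -7.0
yellow [ 0.472 -0.682  0.02 ] 0.83 -55.3
edge [ 0.372 -0.214  0.   ] 0.429 -30.0
```

View pics/c1.png

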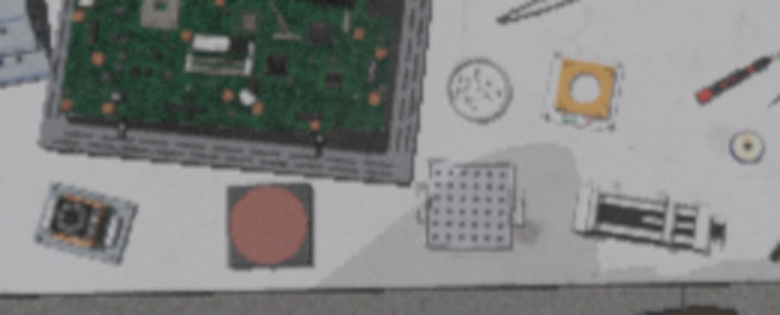

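The dish with the screws shows at about (480,90) in the crop, the orange cradle at (585,88), the tray at (470,205), and the vice at (650,220). The stack, with its black fan on top, is at (75,220). Candidates, in top-view pixels: cradle is orange (315,195), not yellow (436,230). Vice is (337,238), not the far-left one (9,233). The screw dish is (280,194), not the round dish at (502,237). Next I'll move to a close view of the stations.

>>> arm_command(motion=[[0, 0, 0.1, 0.02, 0.03, 0.03, -1], [0, 0, 0.25, 0.06, 0.08, 0.03, -1], [0, 0, 0.4, 0.1, 0.13, 0.03, -1], [0, 0, 0.55, 0.15, 0.18, 0.03, -1], [0, 0, 0.7, 0.2, 0.23, 0.03, -1], [0, 0, 0.85, 0.25, 0.28, 0.03, -1], [0, 0, 1.0, 0.29, 0.33, 0.03, -1], [0, 0, 1.1, 0.32, 0.375, 0.03, -1], [0, 0, 1.134, 0.336, 0.399, 0.03, -1], [0, 0, 1.134, 0.336, 0.399, 0.03, -1]])

```text
time_s: 1.45
tcp_pos: [0.502, -0.2271, 0.2612]
orientation: [[0.176, 0.984, 0.0], [0.984, -0.176, 0.0], [0.0, 0.0, -1.0]]
ft_force: [-1.1, -0.9, 0.5]
grip_width: 0.0853
grip_force: 0.0
```

```bash
cat >> h.py <<'E'
import pickle
def save(d,n): pickle.dump(d,open(n+".pkl","wb"))
def load(n): return pickle.load(open(n+".pkl","rb"))
E
python3 - <<'E'
from h import *
d=snap("wrist","w1.png");save(d,"w1");print(robot.observe()["tcp_pos"],robot.observe()["ft_force"])
E
```

```text
[ 0.50105801 -0.22851023  0.26114715] [0.28706635 0.17751056 0.26518991]
```

View pics/w1.png

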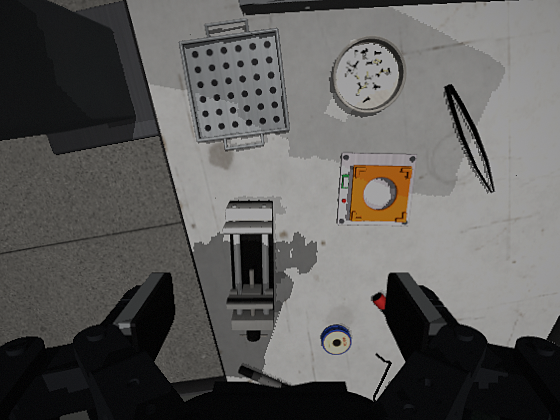

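The wrist view shows the tray centre at about (235,82), the screw dish at (368,75), the orange cradle at (378,192), and the vice rods at about (252,260). I'll take a second view for heights, then go on to the stack.

>>> arm_command(motion=[[0, 0, 0, -0.01, 0.02, 0, -1], [0, 0, 0, -0.03, 0.055, 0, -1], [0, 0, 0, -0.05, 0.09, 0, -1], [0, 0, 0, -0.05, 0.09, 0, -1], [0, 0, 0, -0.05, 0.09, 0, -1]])

```text
time_s: 2.12
tcp_pos: [0.4502, -0.1403, 0.2616]
orientation: [[0.181, 0.984, 0.001], [0.984, -0.181, -0.0], [-0.0, 0.001, -1.0]]
ft_force: [0.8, 0.0, 0.6]
grip_width: 0.0853
grip_force: 0.0
```

```bash
python3 - <<'E'
from h import *
d=snap("wrist","w2.png");save(d,"w2");print(robot.observe()["tcp_pos"])
E
```

```text
[ 0.4505145  -0.14057569  0.26152576]
```

>>> arm_command(motion=[[0, 0, 0, 0.01, 0.02, 0.01, -1], [0, 0, 0, 0.02, 0.06, 0.02, -1], [0, 0, 0, 0.03, 0.11, 0.03, -1], [0, 0, 0, 0.04, 0.16, 0.03, -1], [0, 0, 0, 0.04, 0.21, 0.03, -1], [0, 0, 0, 0.04, 0.26, 0.03, -1], [0, 0, 0, 0.04, 0.3, 0.03, -1], [0, 0, 0, 0.04, 0.32, 0.03, -1], [0, 0, 0, 0.04, 0.32, 0.03, -1], [0, 0, 0, 0.04, 0.32, 0.03, -1]])

```text
time_s: 3.42
tcp_pos: [0.4907, 0.1791, 0.2912]
orientation: [[0.181, 0.984, -0.0], [0.984, -0.181, -0.0], [-0.0, -0.0, -1.0]]
ft_force: [-0.1, 0.2, -0.1]
grip_width: 0.0851
grip_force: 0.0
```

```bash
python3 - <<'E'
from h import *
d=snap("wrist","w3.png");save(d,"w3");print(robot.observe()["tcp_pos"])
w=load("w2")["image"]
cv2.imwrite("pics/w23.png",cv2.resize(np.hstack([w,d["image"]]),(800,300),interpolation=cv2.INTER_AREA))
E
```

```text
[0.49065638 0.17893528 0.2912132 ]
```

View pics/w3.png

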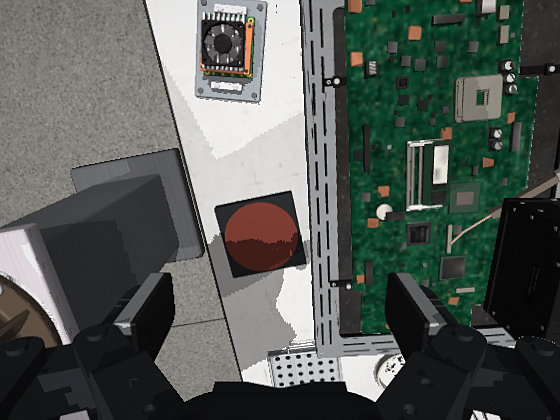

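This view shows the lap disc at (260,236), and the nest with the stack (black fan on top) at (230,45), its long side nearly vertical in the image. I'll take a closer view over the stack, plus the wrist view 2 measurements.

>>> arm_command(motion=[[0, 0, 0, -0.01, 0.02, -0.01, -1], [0, 0, 0, -0.02, 0.06, -0.04, -1], [0, 0, 0, -0.03, 0.1, -0.07, -1], [0, 0, 0, -0.03, 0.11, -0.09, -1], [0, 0, 0, -0.03, 0.11, -0.09, -1], [0, 0, 0, -0.03, 0.11, -0.09, -1]])

```text
time_s: 4.22
tcp_pos: [0.4612, 0.2893, 0.2021]
orientation: [[0.181, 0.983, 0.001], [0.983, -0.181, 0.0], [0.0, 0.001, -1.0]]
ft_force: [0.3, -0.1, 0.3]
grip_width: 0.0857
grip_force: 0.0
```

```bash
python3 - <<'E'
from h import *
d=snap("wrist","w4.png");save(d,"w4");print(robot.observe()["tcp_pos"])
a=load("w3")["image"][0:120,170:300]; b=d["image"]; u=cv2.resize
C=np.zeros((600,800,3),np.uint8); C[:300,:325]=u(a,(325,300),interpolation=2); 
C[:300,330:730]=u(load("w2")["image"],(400,300),interpolation=cv2.INTER_AREA)
C[300:,:400]=u(load("w1")["image"][185:345,180:393],(400,300),interpolation=2)
C[300:,400:]=u(load("w2")["image"][265:425,230:443],(400,300 if 0 else 300),interpolation=2)
cv2.imwrite("pics/mix.png",C)
E
```

```text
[0.46127525 0.2893902  0.20232735]
```

View pics/w4.png

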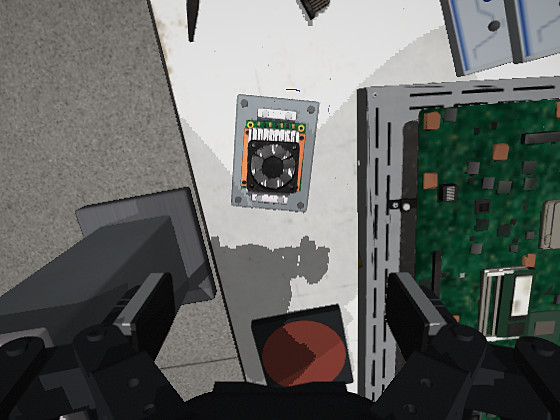

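View pics/mix.png

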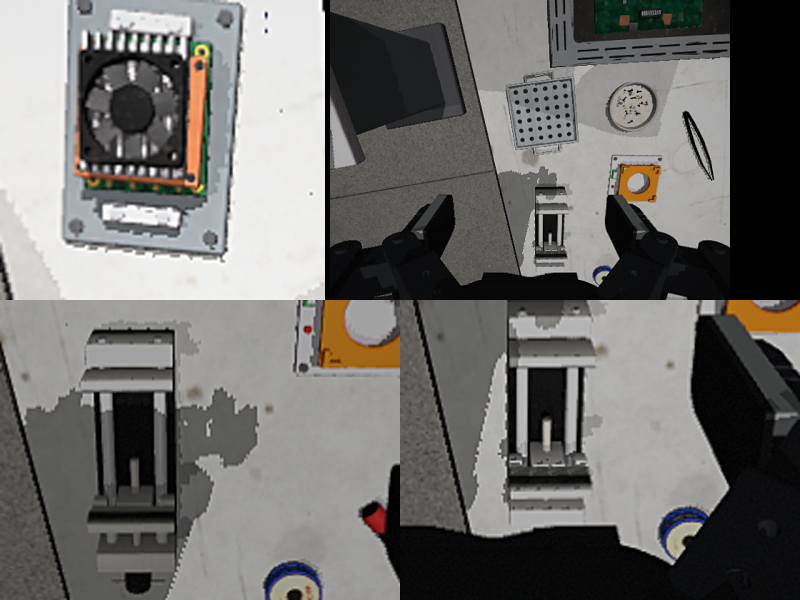

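w4 shows the stack centred at about (272,165), with the fan spanning roughly (246–299, 141–193) and the nest screws at (244,103), (309,107), (299,205) and (237,201). The copper shows on both sides and the fins at both ends. In the mix picture the open vice's rods and jaws are clear, and the screw dish and cradle are confirmed. Next I'll measure.

```bash
cat > m.py <<'E'
from h import *
W={i:load(f"w{i}") for i in(1,2,3,4)}
def hsv(i): return cv2.cvtColor(W[i]["image"],cv2.COLOR_BGR2HSV)
def big(m,near=None):
    cs,_=cv2.findContours(m.astype(np.uint8)*255,cv2.RETR_EXTERNAL,cv2.CHAIN_APPROX_NONE)
    return max(cs,key=cv2.contourArea)
def box(m,off=(0,0)): 
    m=cv2.morphologyEx(m.astype(np.uint8),cv2.MORPH_CLOSE,np.ones((3,3)))
    c=big(m).reshape(-1,2)+np.array(off); return c
def rect(d,c,z):
    P=onplane(d,c,z)[:,:2].astype(np.float32); (ctr,wh,a)=cv2.minAreaRect(P*1000); a=(a+45)%90-45
    return np.round(ctr,1),np.round(wh,1),round(a,1)
E
cat > m1.py <<'E'
from m import *
def roi(m,x0,y0,x1,y1):
    r=np.zeros_like(m);r[y0:y1,x0:x1]=m[y0:y1,x0:x1];return r
print("CRADLE")
u={}
for i,r in((1,(330,150,420,230)),(2,(385,215,480,290))):
    H=hsv(i);m=roi((H[...,0]>8)&(H[...,0]<24)&(H[...,1]>140)&(H[...,2]>90),*r)
    c=box(m);print(i,rect(W[i],c,.028),rect(W[i],c,.022))
    # hole
    f=np.zeros(m.shape,np.uint8);cv2.drawContours(f,[c.astype(np.int32)],-1,1,-1); h=(f>0)&~m
    h=cv2.morphologyEx(h.astype(np.uint8),cv2.MORPH_OPEN,np.ones((5,5)));e=cv2.fitEllipse(big(h));u[i]=e[0];print("hole",e,onplane(W[i],[e[0]],.022))
print(tri([(W[i],u[i]) for i in u]))
print("TRAY")
u={}
for i,r in((1,(185,30,285,140)),(2,(235,100,345,215))):
    g=cv2.cvtColor(W[i]["image"],cv2.COLOR_BGR2GRAY);bl=cv2.adaptiveThreshold(g,255,1,1,15,25)>0
    n,l,s,ce=cv2.connectedComponentsWithStats(roi(bl,*r).astype(np.uint8)); k=[j for j in range(1,n) if 12<s[j,4]<90 and max(s[j,2:4])<11]
    P=onplane(W[i],ce[k],.0025);print(i,len(k),P.mean(0).round(4)); u[i]=ce[k].mean(0)
    print(rect(W[i],ce[k].astype(np.float32),.0025))
print(tri([(W[i],u[i]) for i in u]))
print("LAP")
u={}
for i in(3,4):
    H=hsv(i);m=(((H[...,0]<10)|(H[...,0]>172))&(H[...,1]>90)&(H[...,2]>35));m=roi(m,200,180,380,400) if i==3 else roi(m,240,300,360,395)
    c=box(m);e=cv2.fitEllipse(c.astype(np.float32));u[i]=e[0];P=onplane(W[i],[e[0]],.018)[0];Q=onplane(W[i],c,.018);print(i,e,P.round(4),np.linalg.norm(Q-P,axis=1).mean(), np.linalg.norm(Q-P,axis=1).std())
print(tri([(W[i],u[i]) for i in u]))
print("FAN")
u={}
for i,r in((3,(195,20,245,75)),(4,(243,138,303,197))):
    I=W[i]["image"].max(2);m=roi(I<85,*r);c=box(cv2.morphologyEx(m.astype(np.uint8),cv2.MORPH_OPEN,np.ones((3,3))));h=cv2.minAreaRect(c.astype(np.float32));u[i]=h[0]
    print(i,h,rect(W[i],c,.064))
print(tri([(W[i],u[i]) for i in u]))
print("NEST screws")
g={}
for i,pts in((3,[(204,6),(260,7),(254,95),(202,90)]),(4,[(244,103),(309,107),(299,205),(237,201)])):
    gr=cv2.cvtColor(W[i]["image"],cv2.COLOR_BGR2GRAY).astype(float);o=[]
    for x,y in pts:
        x0,y0=max(x-6,0),max(y-6,0);p=gr[y0:y+7,x0:x+7];w=np.clip(np.median(p)-15-p,0,None);yy,xx=np.mgrid[y0:y0+p.shape[0],x0:x0+p.shape[1]];o.append(((w*xx).sum()/w.sum(),(w*yy).sum()/w.sum()))
    g[i]=o;P=onplane(W[i],o,.008);print(i,np.round(o,1).tolist(),P.mean(0).round(4),np.degrees([np.arctan2(*(P[1]-P[0])[[1,0]]),np.arctan2(*(P[2]-P[3])[[1,0]])]),np.linalg.norm(P[1]-P[0]),np.linalg.norm(P[2]-P[1]))
print([tri([(W[i],g[i][k]) for i in g])[0].round(4).tolist() for k in range(4)])
E
python3 m1.py
```

```text
CRADLE
1 (array([ 604. , -266.9]), array([61.8, 61.2]), -11.3) (array([ 605.4, -268.7]), array([62.8, 62.2]), -11.3)
hole ((379.5153503417969, 193.0216522216797), (30.71611213684082, 33.998775482177734), 55.790748596191406) [[ 0.60494937 -0.26743132  0.022     ]]
2 (array([ 603.4, -265. ]), array([62.4, 62.7]), -11.3) (array([ 605.7, -268.2]), array([63.4, 63.7]), -11.3)
hole ((431.3363037109375, 256.146240234375), (27.10431671142578, 32.150550842285156), 62.0910530090332) [[ 0.60467574 -0.26685626  0.022     ]]
(array([ 0.60554903, -0.26812223,  0.01957954]), [np.float64(2.906041218071642e-05), np.float64(2.9060412180639656e-05)])
TRAY
1 36 [ 0.4725 -0.1322  0.0025]
(array([ 472.5, -132.1]), array([75., 75.]), -3.0)
2 39 [ 0.4717 -0.1335  0.0025]
(array([ 472.4, -133.9]), array([112. ,  75.1]), -3.0)
(array([ 0.47223258, -0.13224646,  0.0046825 ]), [np.float64(0.0006432832302789836), np.float64(0.0006432832302789769)])
LAP
3 ((260.7297058105469, 236.0687255859375), (68.3239974975586, 72.43576049804688), 96.60093688964844) [0.4526 0.1    0.018 ] 0.04447710590799911 0.0010110996538625
[... 383 characters left out ...]
 ((271.0758972167969, 167.28599548339844), (54.33148956298828, 53.582950592041016), 3.5763344764709473) (array([458.7, 313.3]), array([42.2, 42.9]), -13.9)
(array([0.45921778, 0.31309525, 0.05948001]), [np.float64(0.0005748721639951646), np.float64(0.0005748721639952146)])
NEST screws
3 [[203.2, 3.0], [261.9, 7.8], [255.3, 96.5], [200.4, 91.6]] [0.4603 0.3131 0.008 ] [-14.87745429 -15.45943257] 0.06213912720294458 0.09066775636775144
4 [[244.1, 103.2], [310.5, 108.7], [299.7, 205.9], [236.8, 199.9]] [0.4593 0.3144 0.008 ] [-14.90585731 -16.03779671] 0.05955496039248274 0.09095454351783087
[[0.4423, 0.3655, 0.0049], [0.5018, 0.3502, 0.0004], [0.4768, 0.2613, 0.0032], [0.4169, 0.2781, 0.0026]]
```

Measured positions:

| Item | Position / size | Yaw | Height check |
|---|---|---|---|
| Stack | (0.459, 0.313) | about −15° | fan top about 0.06 ✓ |
| Cradle | (0.605, −0.267), 62 mm outer ✓ | −11.3° | about 0.020 ✓ |
| Tray | (0.472, −0.1325) | – | about 0.005 ✓ |
| Lap | (0.4525, 0.100), r 44 ✓ | – | – |

Now to the fan.

>>> arm_command(motion=[[0, 0, -0.03, -0.001, 0.015, -0.03, -0.5], [0, 0, -0.07, -0.001, 0.023, -0.08, -0.5], [0, 0, -0.07, -0.001, 0.023, -0.11, -0.5], [0, 0, -0.07, -0.001, 0.023, -0.135, -0.5], [0, 0, -0.07, -0.001, 0.023, -0.149, -0.5], [0, 0, -0.07, -0.001, 0.023, -0.149, -0.5], [0, 0, -0.07, -0.001, 0.023, -0.149, -0.5]])

```text
time_s: 5.15
tcp_pos: [0.4602, 0.3133, 0.0534]
orientation: [[0.249, 0.969, 0.001], [0.969, -0.249, 0.001], [0.001, 0.001, -1.0]]
ft_force: [-0.7, -0.4, 0.0]
grip_width: 0.0637
grip_force: 0.0
```

```bash
python3 - <<'E'
from h import *
d=snap("wrist","w5.png");save(d,"w5");s=robot.observe();print(s["tcp_pos"],s["grip_width"])
print(proj(d,[[.459,.313,.064],s["tcp_pos"]]))
cv2.imwrite("pics/w5c.png",d["image"][150:420,80:480])
E
```

```text
[0.46020615 0.31342677 0.05340387] 0.06344642885504254
[[276.72058495 289.42236664]
 [279.33881605 275.88526135]]
```

View pics/w5c.png

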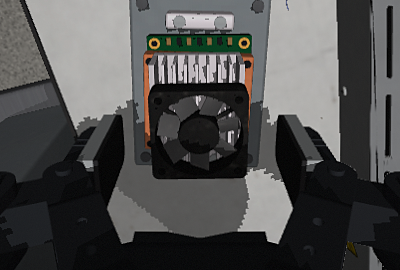

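The crop shows the fan between the pads, centred at about (199,131), with the pads at 125 and 280. It's well centred, so I'll close.

>>> arm_command(motion=[[0, 0, 0, -0.001, 0.001, -0.001, 0.3], [0, 0, 0, -0.001, 0.001, -0.001, 1], [0, 0, 0, -0.001, 0.001, -0.001, 1], [0, 0, 0, -0.001, 0.001, -0.001, 1], [0, 0, 0, -0.001, 0.001, -0.001, 1], [0, 0, 0, -0.001, 0.001, -0.001, 1]])

```text
time_s: 5.95
tcp_pos: [0.4588, 0.3145, 0.0522]
orientation: [[0.248, 0.969, 0.001], [0.969, -0.248, 0.001], [0.001, 0.001, -1.0]]
ft_force: [-2.9, -0.4, 11.2]
grip_width: 0.0384
grip_force: 59.0
```

>>> arm_command(motion=[[0, 0, 0, 0, 0, 0.005, 1], [0, 0, 0, 0, 0, 0.02, 1], [0, 0, 0, 0, 0, 0.05, 1], [0, 0, 0, 0, 0, 0.08, 1], [0, 0, 0, 0, 0, 0.1, 1], [0, 0, 0, 0, 0, 0.1, 1], [0, 0, 0, 0, 0, 0.1, 1]])

```text
time_s: 6.82
tcp_pos: [0.4582, 0.314, 0.1511]
orientation: [[0.248, 0.969, -0.0], [0.969, -0.248, -0.0], [-0.0, -0.0, -1.0]]
ft_force: [-0.3, -0.3, -1.5]
grip_width: 0.0384
grip_force: 60.7
```

```bash
python3 - <<'E'
from h import *
d=snap("wrist","w6.png");save(d,"w6");s=robot.observe();print(s["tcp_pos"],s["grip_width"])
cv2.imwrite("pics/w6c.png",d["image"][150:420,80:480])
E
```

```text
[0.45806102 0.31390378 0.15074914] 0.038146704290786586
```

View pics/w6c.png

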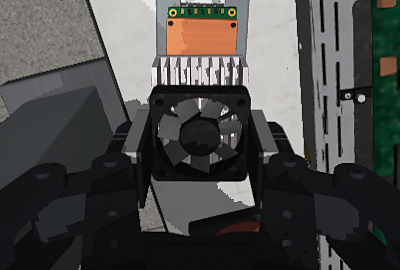

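The crop shows bare copper at (200,38) and fins carried under the fan at (200,70). The fingertips reached past the fan and took the heat sink as well. I'll set both back down exactly where they were and re-grip higher.

>>> arm_command(motion=[[0, 0, 0, 0, 0, -0.03, 1], [0, 0, 0, 0, 0, -0.06, 1], [0, 0, 0, 0, 0, -0.08, 1], [0, 0, 0, 0, 0, -0.09, 1], [0, 0, 0, 0, 0, -0.095, 1], [0, 0, 0, 0, 0, -0.098, 1], [0, 0, 0, 0, 0, -0.0995, 1], [0, 0, 0, 0, 0, -0.0995, 1]])

```text
time_s: 7.88
tcp_pos: [0.4588, 0.3143, 0.0523]
orientation: [[0.248, 0.969, 0.001], [0.969, -0.248, 0.0], [0.001, 0.001, -1.0]]
ft_force: [-0.3, 0.7, -0.0]
grip_width: 0.0382
grip_force: 60.8
```

>>> arm_command(motion=[[0, 0, 0, 0, 0, -0.0005, 0.2], [0, 0, 0, 0, 0, -0.0005, -0.2], [0, 0, 0, 0, 0, 0, -0.4], [0, 0, 0, 0, 0, 0.003, -0.4], [0, 0, 0, 0, 0, 0.007, -0.4], [0, 0, 0, 0, 0, 0.007, -0.4], [0, 0, 0, 0, 0, 0.007, -0.4]])

```text
time_s: 8.75
tcp_pos: [0.4585, 0.3141, 0.0588]
orientation: [[0.248, 0.969, 0.0], [0.969, -0.248, 0.0], [0.0, 0.0, -1.0]]
ft_force: [0.4, 0.1, -1.0]
grip_width: 0.0597
grip_force: 0.0
```

```bash
python3 - <<'E'
from h import *
d=snap("wrist","w7.png");save(d,"w7");s=robot.observe();print(s["tcp_pos"],s["grip_width"])
cv2.imwrite("pics/w7c.png",d["image"][150:420,80:480])
E
```

```text
[0.45845779 0.31414154 0.05877776] 0.05923985271053819
```

View pics/w7c.png

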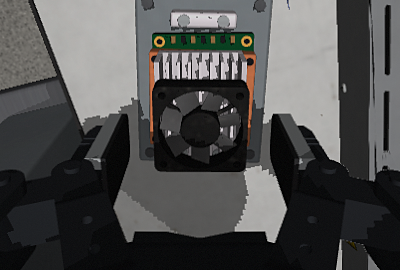

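The stack is back as it was: fan at (200,125) on the fins, copper beneath. Now I'll re-grip about 5 mm higher.

>>> arm_command(motion=[[0, 0, 0, 0, 0, -0.0015, -0.2], [0, 0, 0, 0, 0, -0.0015, 1], [0, 0, 0, 0, 0, -0.0015, 1], [0, 0, 0, 0, 0, -0.0015, 1], [0, 0, 0, 0, 0, -0.0015, 1], [0, 0, 0, 0, 0, 0.002, 1], [0, 0, 0, 0, 0, 0.015, 1], [0, 0, 0, 0, 0, 0.05, 1], [0, 0, 0, 0, 0, 0.095, 1], [0, 0, 0, 0, 0, 0.095, 1]])

```text
time_s: 10.05
tcp_pos: [0.4604, 0.3153, 0.1577]
orientation: [[0.248, 0.969, 0.005], [0.969, -0.248, 0.003], [0.004, 0.004, -1.0]]
ft_force: [0.3, -0.7, -0.1]
grip_width: 0.0376
grip_force: 60.2
```

```bash
cat > chk.py <<'E'
from h import *
import sys
d=snap("wrist",sys.argv[1]+".png");save(d,sys.argv[1]);s=robot.observe();print(s["tcp_pos"],s["grip_width"],s["ft_force"][2])
H=cv2.cvtColor(d["image"],cv2.COLOR_BGR2HSV)
for n,z in(("fan",.064),("fins",.054),("cu",.034),("board",.022)): 
    q=proj(d,[[.459,.3135,z]])[0];print(n,q.round())
m=(H[...,0]>5)&(H[...,0]<18)&(H[...,1]>110)&(H[...,2]>80);m[:, :200]=0;m[:,340:]=0;print("copper px",m[:300].sum())
E
python3 chk.py w8; python3 - <<'E'
from h import *
for n in("w7","w6"):
    H=cv2.cvtColor(load(n)["image"],cv2.COLOR_BGR2HSV);m=(H[...,0]>5)&(H[...,0]<18)&(H[...,1]>110)&(H[...,2]>80);m[:, :200]=0;m[:,340:]=0;print(n,m[:300].sum())
E
```

```text
[0.45940343 0.31471689 0.15584465] 0.0375762922335328 -0.42805015056005047
fan [278. 216.]
fins [278. 212.]
cu [278. 205.]
board [278. 201.]
copper px 681
w7 916
w6 2555
```

Little copper shows (681 px against 2555 in the bad lift), so the fan alone is held. I'll carry it to the cradle around the board frame.

>>> arm_command(motion=[[0, 0, 0, 0, -0.03, 0.02, 1], [0, 0, 0, 0.005, -0.08, 0.03, 1], [0, 0, 0, 0.01, -0.135, 0.03, 1], [0, 0, 0, 0.01, -0.19, 0.03, 1], [0, 0, 0, 0.012, -0.245, 0.03, 1], [0, 0, 0, 0.015, -0.3, 0.03, 1], [0, 0, 0.02, 0.02, -0.355, 0.03, 1], [0, 0, 0.04, 0.03, -0.41, 0.03, 1], [0, 0, 0.054, 0.055, -0.45, 0.03, 1], [0, 0, 0.054, 0.08, -0.485, 0.03, 1]])

```text
time_s: 11.35
tcp_pos: [0.5383, -0.1725, 0.183]
orientation: [[0.197, 0.98, -0.001], [0.98, -0.197, 0.001], [0.0, -0.001, -1.0]]
ft_force: [0.6, 0.1, -0.3]
grip_width: 0.0373
grip_force: 60.2
```

>>> arm_command(motion=[[0, 0, 0, 0.025, -0.035, 0, 1], [0, 0, 0, 0.05, -0.075, 0, 1], [0, 0, 0, 0.065, -0.095, -0.02, 1], [0, 0, 0, 0.065, -0.095, -0.06, 1], [0, 0, 0, 0.065, -0.095, -0.09, 1], [0, 0, 0, 0.065, -0.095, -0.1, 1], [0, 0, 0, 0.065, -0.095, -0.1, 1], [0, 0, 0, 0.065, -0.095, -0.1, 1]])

```text
time_s: 12.35
tcp_pos: [0.6041, -0.2661, 0.085]
orientation: [[0.196, 0.981, 0.001], [0.981, -0.196, -0.001], [-0.0, 0.002, -1.0]]
ft_force: [-0.2, 0.1, 0.2]
grip_width: 0.0376
grip_force: 60.3
```

```bash
python3 chk.py w9|head -1; python3 - <<'E'
from m import *
d=load("w9");H=cv2.cvtColor(d["image"],cv2.COLOR_BGR2HSV)
m=(H[...,0]>8)&(H[...,0]<24)&(H[...,1]>140)&(H[...,2]>60)
c=box(m);print(rect(d,c,.028),c.min(0),c.max(0)); p=robot.observe()["tcp_pos"];print(p,proj(d,[p,[.6047,-.267,.028]]))
cv2.imwrite("pics/w9c.png",d["image"][100:420,80:480])
E
```

```text
[ 0.60419107 -0.26613053  0.08508665] 0.03798441339294405 0.4358409677649901
(array([ 607.1, -260.2]), array([48.1, 60. ]), -11.2) [230 180] [336 259]
[ 0.60419107 -0.26613053  0.08508665] [[279.68516832 276.22283974]
 [280.68764851 232.46410562]]
```

View pics/w9c.png

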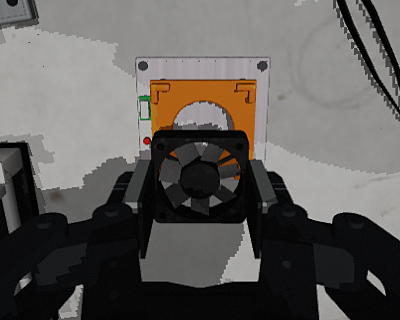

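The fan is level in the grip, above and in line with the orange cradle. The cradle's +y edge is at crop row about 80, centre at x about 203. The close estimate of the cradle centre is (0.6055, −0.267), so I'll lower.

>>> arm_command(motion=[[0, 0, 0, 0.001, -0.0005, -0.02, 1], [0, 0, 0, 0.001, -0.0005, -0.04, 1], [0, 0, 0, 0.001, -0.0005, -0.05, 1], [0, 0, 0, 0.001, -0.0005, -0.055, 1], [0, 0, 0, 0.001, -0.0005, -0.058, 1], [0, 0, 0, 0.001, -0.0005, -0.059, 1], [0, 0, 0, 0.001, -0.0005, -0.059, 1]])

```text
time_s: 13.28
tcp_pos: [0.6046, -0.2664, 0.0255]
orientation: [[0.196, 0.981, 0.0], [0.981, -0.196, -0.0], [-0.0, 0.0, -1.0]]
ft_force: [-1.3, 1.1, 4.3]
grip_width: 0.0376
grip_force: 60.8
```

>>> arm_command(motion=[[0, 0, 0, 0, 0, 0, 0.2], [0, 0, 0, 0, 0, 0, -0.3], [0, 0, 0, 0, 0, 0, -0.4], [0, 0, 0, 0, 0, 0.005, -0.4], [0, 0, 0, 0, 0, 0.03, -0.4], [0, 0, 0, 0, 0, 0.08, -0.4], [0, 0, 0, 0, 0, 0.13, -0.4], [0, 0, 0, 0, 0, 0.16, -0.4], [0, 0, 0, 0, 0, 0.16, -0.4]])

```text
time_s: 14.4
tcp_pos: [0.6059, -0.267, 0.188]
orientation: [[0.196, 0.981, 0.004], [0.981, -0.196, -0.002], [-0.001, 0.005, -1.0]]
ft_force: [0.0, 0.1, -0.3]
grip_width: 0.0596
grip_force: 0.0
```

```bash
python3 - <<'E'
from m import *
d=snap("wrist","w10.png");save(d,"w10");s=robot.observe();print(s["tcp_pos"],s["grip_width"])
H=cv2.cvtColor(d["image"],cv2.COLOR_BGR2HSV)
m=(H[...,0]>8)&(H[...,0]<24)&(H[...,1]>140)&(H[...,2]>60);m[330:]=0
c=box(m);print("cradle",rect(d,c,.028),c.min(0),c.max(0)); x0,y0=c.min(0);x1,y1=c.max(0)
k=np.zeros(m.shape,bool);k[y0+3:y1-2,x0+3:x1-2]=1
f=k&(d["image"].max(2)<70); c2=box(f);print("fan",rect(d,c2,.032))
# vice crop
cv2.imwrite("pics/w10c.png",cv2.resize(np.hstack([d["image"][y0-20:y1+20,x0-20:x0+130],d["image"][y0-20:y1+20,60:240]]),None,fx=2.2,fy=2.2))
E
```

```text
[ 0.60496675 -0.26657692  0.18610299] 0.059720061434983616
cradle (array([ 605.7, -267.4]), array([60.7, 60.6]), -11.3) [243 155] [314 224]
fan (array([ 604.6, -265.3]), array([39.9, 39.7]), -11.3)
```

The fan sits level in the cradle: (604.6,−265.3) against cradle (605.7,−267.4), same yaw, 39.9 mm square. Next is the heat sink.

>>> arm_command(motion=[[0, 0, 0, -0.02, 0.03, 0, -0.4], [0, 0, 0, -0.05, 0.075, 0, -0.4], [0, 0, 0, -0.085, 0.12, 0, -0.4], [0, 0, -0.02, -0.115, 0.165, 0, -0.4], [0, 0, -0.04, -0.125, 0.22, 0, -0.4], [0, 0, -0.054, -0.13, 0.275, 0, -0.4], [0, 0, -0.054, -0.135, 0.33, 0, -0.4], [0, 0, -0.054, -0.135, 0.385, 0, -0.4], [0, 0, -0.054, -0.135, 0.44, 0, -0.4], [0, 0, -0.054, -0.14, 0.495, 0, -0.4]])

```text
time_s: 15.7
tcp_pos: [0.4638, 0.2303, 0.1838]
orientation: [[0.248, 0.969, -0.001], [0.969, -0.248, -0.001], [-0.001, -0.001, -1.0]]
ft_force: [0.8, 0.0, 0.4]
grip_width: 0.0596
grip_force: 0.0
```

>>> arm_command(motion=[[0, 0, 0, -0.003, 0.045, -0.02, -0.4], [0, 0, 0, -0.006, 0.075, -0.05, -0.4], [0, 0, 0, -0.006, 0.085, -0.08, -0.4], [0, 0, 0, -0.006, 0.085, -0.1, -0.4], [0, 0, 0, -0.006, 0.085, -0.1, -0.4], [0, 0, 0, -0.006, 0.085, -0.1, -0.4]])

```text
time_s: 16.45
tcp_pos: [0.4585, 0.3135, 0.085]
orientation: [[0.249, 0.969, -0.0], [0.969, -0.249, -0.0], [-0.0, -0.0, -1.0]]
ft_force: [-0.2, 0.3, 0.4]
grip_width: 0.0597
grip_force: 0.0
```

```bash
python3 - <<'E'
from m import *
d=snap("wrist","w11.png");save(d,"w11");s=robot.observe();print(s["tcp_pos"],s["grip_width"],np.degrees(np.arctan2(s["orientation"][1][1],s["orientation"][0][1])))
p=proj(d,[[.459,.3135,.054]])[0];print(p)
H=cv2.cvtColor(d["image"],cv2.COLOR_BGR2HSV)
# bright low-sat fins and copper within window
x,y=p.astype(int);k=np.zeros(H.shape[:2],bool);k[y-70:y+70,x-75:x+75]=1
cu=k&(H[...,0]>5)&(H[...,0]<18)&(H[...,1]>110)&(H[...,2]>60);c=np.argwhere(cu)[:,::-1];print("cu",len(c),c.min(0),c.max(0),rect(d,c.astype(np.float32),.034))
cv2.imwrite("pics/w11c.png",cv2.resize(d["image"][130:420,100:460],None,fx=1.5,fy=1.5))
E
```

```text
[0.45876134 0.31361201 0.085362  ] 0.059595709904914966 -14.396648991265247
[280.4508031  248.15430339]
cu 1037 [235 178] [328 272] (array([460.3, 318.4]), array([55.8, 51.4]), -15.9)
```

View pics/w11c.png

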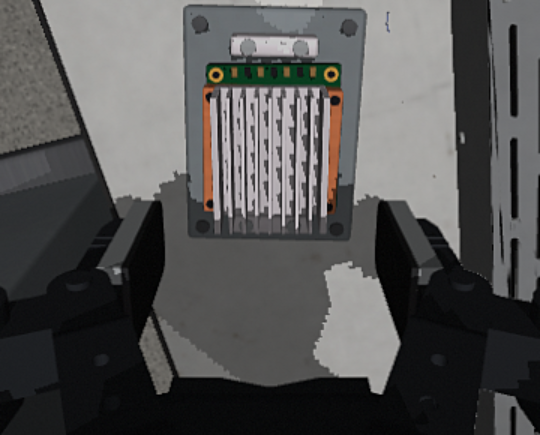

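The heat sink stands squarely on the copper, midway between the pads (crop 270 against pads at 160 and 378). I'll grip it.

>>> arm_command(motion=[[0, 0, 0, 0, 0, -0.02, -0.4], [0, 0, 0, 0, 0, -0.035, -0.4], [0, 0, 0, 0, 0, -0.043, -0.4], [0, 0, 0, 0, 0, -0.043, -0.4], [0, 0, 0, 0, 0, -0.043, 0.3], [0, 0, 0, 0, 0, -0.043, 1], [0, 0, 0, 0, 0, -0.043, 1], [0, 0, 0, 0, 0, -0.043, 1], [0, 0, 0, 0, 0, -0.043, 1]])

```text
time_s: 17.62
tcp_pos: [0.4587, 0.3138, 0.0426]
orientation: [[0.248, 0.969, 0.001], [0.969, -0.248, 0.0], [0.001, 0.001, -1.0]]
ft_force: [-2.1, -0.6, 6.0]
grip_width: 0.0384
grip_force: 60.0
```

>>> arm_command(motion=[[0, 0, 0, 0, 0, 0.003, 1], [0, 0, 0, 0, 0, 0.01, 1], [0, 0, 0, 0, 0, 0.04, 1], [0, 0, 0, 0, 0, 0.09, 1], [0, 0, 0, 0, 0, 0.12, 1], [0, 0, 0, 0, 0, 0.12, 1]])

```text
time_s: 18.38
tcp_pos: [0.4598, 0.3145, 0.1646]
orientation: [[0.248, 0.969, 0.004], [0.969, -0.248, 0.002], [0.003, 0.003, -1.0]]
ft_force: [-0.4, 0.3, -2.2]
grip_width: 0.038
grip_force: 60.6
```

```bash
python3 chk.py w12; python3 - <<'E'
from m import *
d=load("w12");H=cv2.cvtColor(d["image"],cv2.COLOR_BGR2HSV)
cu=(H[...,0]>5)&(H[...,0]<18)&(H[...,1]>110)&(H[...,2]>60);cu[:, :210]=0;cu[:,340:]=0;cu[320:]=0
c=box(cu);print(rect(d,c,.034),c.min(0),c.max(0))
E
```

```text
[0.45896869 0.31396852 0.16300713] 0.03806992904937476 -1.0064312292588045
fan [278. 212.]
fins [278. 208.]
cu [278. 201.]
board [278. 197.]
copper px 2798
(array([462.3, 324.4]), array([37.1, 50.8]), -15.8) [246 162] [312 209]
```

Only the heat sink was lifted: copper is now exposed at (246–312, 162–209). I'll carry it to the tray.

>>> arm_command(motion=[[0, 0, 0, 0, -0.03, 0.01, 1], [0, 0, 0.02, 0.003, -0.08, 0.01, 1], [0, 0, 0.05, 0.005, -0.135, 0.01, 1], [0, 0, 0.08, 0.007, -0.19, 0.01, 1], [0, 0, 0.1, 0.01, -0.245, 0.01, 1], [0, 0, 0.13, 0.013, -0.3, 0.01, 1], [0, 0, 0.16, 0.013, -0.355, 0, 1], [0, 0, 0.18, 0.013, -0.405, -0.02, 1], [0, 0, 0.18, 0.013, -0.44, -0.05, 1], [0, 0, 0.18, 0.013, -0.4465, -0.08, 1]])

```text
time_s: 19.68
tcp_pos: [0.4708, -0.1348, 0.0801]
orientation: [[0.073, 0.997, -0.001], [0.997, -0.073, 0.0], [0.0, -0.001, -1.0]]
ft_force: [0.2, 0.4, -1.0]
grip_width: 0.0385
grip_force: 60.5
```

>>> arm_command(motion=[[0, 0, 0, 0, 0, -0.02, 1], [0, 0, 0, 0, 0, -0.035, 1], [0, 0, 0, 0, 0, -0.035, 1], [0, 0, 0, 0, 0, -0.035, 1]])

```text
time_s: 20.18
tcp_pos: [0.4717, -0.1327, 0.0471]
orientation: [[0.071, 0.998, 0.0], [0.998, -0.071, -0.0], [-0.0, 0.0, -1.0]]
ft_force: [-0.2, -1.0, -0.3]
grip_width: 0.0383
grip_force: 60.5
```

```bash
python3 chk.py w13|head -1; python3 - <<'E'
from m import *
d=load("w13");g=cv2.cvtColor(d["image"],cv2.COLOR_BGR2GRAY);bl=cv2.adaptiveThreshold(g,255,1,1,21,25)>0
bl[260:]=0
n,l,s,ce=cv2.connectedComponentsWithStats(bl.astype(np.uint8));P=onplane(d,ce,.0025)
k=[j for j in range(1,n) if 20<s[j,4]<300 and max(s[j,2:4])<20 and np.abs(P[j,:2]-[.472,-.1325]).max()<.06]
Q=P[k][:,:2]-[.472,-.1325];a=np.radians(3);Q=Q@np.array([[np.cos(a),np.sin(a)],[-np.sin(a),np.cos(a)]]).T if 0 else Q@np.array([[np.cos(a),np.sin(a)],[-np.sin(a),np.cos(a)]])
print((Q*1000).round(1)[np.argsort(-Q[:,1])].tolist())
E
```

```text
[ 0.47189837 -0.13278143  0.04739082] 0.03827108395199769 -1.7245353314775311
[[-6.9, 38.3], [22.9, 38.2], [37.9, 38.2], [-21.9, 38.2], [8.0, 38.2], [-36.9, 38.2], [37.9, 23.3], [-6.9, 23.3], [23.0, 23.3], [8.0, 23.3], [-21.9, 23.3], [-36.8, 23.2], [-36.8, 8.4], [37.9, 8.3], [-36.9, -6.5], [37.9, -6.5], [-9.7, -8.8]]
```

The hole grid puts the tray centre within 1 mm of the TCP, so I'll lower and release.

>>> arm_command(motion=[[0, 0, 0, 0.0005, 0.001, -0.015, 1], [0, 0, 0, 0.0005, 0.001, -0.028, 1], [0, 0, 0, 0.0005, 0.001, -0.033, 1], [0, 0, 0, 0.0005, 0.001, -0.0355, 1], [0, 0, 0, 0.0005, 0.001, -0.0358, 1], [0, 0, 0, 0.0005, 0.001, -0.0358, 1]])

```text
time_s: 20.98
tcp_pos: [0.4717, -0.1318, 0.0111]
orientation: [[0.071, 0.997, -0.0], [0.997, -0.071, 0.0], [0.0, -0.0, -1.0]]
ft_force: [0.1, 0.8, 0.8]
grip_width: 0.0383
grip_force: 60.8
```

>>> arm_command(motion=[[0, 0, 0, 0, 0, -0.0005, 1], [0, 0, 0, 0, 0, -0.0005, 0.1], [0, 0, 0, 0, 0, -0.0005, -0.18], [0, 0, 0, 0, 0, -0.0005, -0.18], [0, 0, 0, 0, 0, 0.003, -0.18], [0, 0, 0, 0, 0, 0.03, -0.18], [0, 0, 0, 0, 0, 0.08, -0.18], [0, 0, 0, 0, 0, 0.13, -0.3], [0, 0, 0, 0, 0, 0.15, -0.5], [0, 0, 0, 0, 0, 0.15, -0.65]])

```text
time_s: 22.22
tcp_pos: [0.4729, -0.1321, 0.1626]
orientation: [[0.071, 0.997, 0.003], [0.997, -0.071, -0.001], [-0.001, 0.003, -1.0]]
ft_force: [-0.1, -0.4, -0.3]
grip_width: 0.0706
grip_force: 0.0
```

```bash
python3 chk.py w14|head -1; python3 - <<'E'
from m import *
d=load("w14");g=cv2.cvtColor(d["image"],cv2.COLOR_BGR2GRAY);bl=cv2.adaptiveThreshold(g,255,1,1,21,25)>0
n,l,s,ce=cv2.connectedComponentsWithStats(bl.astype(np.uint8));P=onplane(d,ce,.0025)
k=[j for j in range(1,n) if 8<s[j,4]<150 and max(s[j,2:4])<14 and np.abs(P[j,:2]-[.472,-.1325]).max()<.06]
Q=P[k][:,:2]-[.472,-.1325];a=np.radians(3);Q=Q@np.array([[np.cos(a),np.sin(a)],[-np.sin(a),np.cos(a)]])
print((Q*1000).round(0).tolist())
p=proj(d,[[.472,-.1325,.0225]])[0].astype(int);cv2.imwrite("pics/w14c.png",cv2.resize(d["image"][p[1]-90:p[1]+90,p[0]-120:p[0]+120],None,fx=2,fy=2))
E
```

```text
[ 0.47220035 -0.13188842  0.16138683] 0.07051781066560275 0.025567694221152848
[[-22.0, 55.0], [-45.0, 50.0], [38.0, 38.0], [-37.0, 38.0], [-22.0, 38.0], [-7.0, 38.0], [8.0, 38.0], [23.0, 38.0], [-37.0, 23.0], [23.0, 23.0], [38.0, 23.0], [-51.0, 10.0], [38.0, 8.0], [-37.0, 8.0], [-51.0, -2.0], [23.0, -7.0], [38.0, -7.0], [-37.0, -7.0], [-14.0, -19.0], [23.0, -22.0], [38.0, -22.0], [-37.0, -22.0], [38.0, -37.0], [-37.0, -37.0], [-22.0, -37.0], [-7.0, -37.0], [8.0, -37.0], [23.0, -37.0], [17.0, -41.0], [-13.0, -56.0]]
```

The ring of holes is visible evenly all round, so the sink stands in the middle. Back for the copper plate.

>>> arm_command(motion=[[0, 0, 0, 0, 0.03, 0, -0.6], [0, 0, -0.02, -0.003, 0.08, 0, -0.6], [0, 0, -0.05, -0.005, 0.135, 0, -0.6], [0, 0, -0.08, -0.007, 0.19, 0, -0.6], [0, 0, -0.11, -0.01, 0.245, 0, -0.6], [0, 0, -0.14, -0.013, 0.3, 0, -0.6], [0, 0, -0.17, -0.013, 0.355, 0, -0.6], [0, 0, -0.195, -0.013, 0.405, 0, -0.6], [0, 0, -0.195, -0.013, 0.435, -0.02, -0.6], [0, 0, -0.195, -0.013, 0.4455, -0.04, -0.6]])

```text
time_s: 23.52
tcp_pos: [0.4582, 0.3149, 0.1189]
orientation: [[0.261, 0.965, -0.001], [0.965, -0.261, -0.001], [-0.001, -0.001, -1.0]]
ft_force: [0.6, -0.8, 0.3]
grip_width: 0.0682
grip_force: 0.0
```

>>> arm_command(motion=[[0, 0, 0, 0, 0, 0, -0.6], [0, 0, 0, 0, 0, 0, -0.6], [0, 0, 0, 0, 0, 0, -0.6]])

```text
time_s: 23.9
tcp_pos: [0.4595, 0.3129, 0.1216]
orientation: [[0.264, 0.965, 0.001], [0.965, -0.264, 0.0], [0.0, 0.001, -1.0]]
ft_force: [0.1, 0.4, 0.4]
grip_width: 0.0683
grip_force: 0.0
```

```bash
python3 chk.py w15|head -1; python3 - <<'E'
from m import *
d=load("w15");H=cv2.cvtColor(d["image"],cv2.COLOR_BGR2HSV)
cu=(H[...,0]>5)&(H[...,0]<18)&(H[...,1]>110)&(H[...,2]>60);cu[:, :190]=0;cu[:,360:]=0;cu[320:]=0
c=box(cu);print("cu",rect(d,c,.034),c.min(0),c.max(0),np.degrees(np.arctan2(*np.array(robot.observe()["orientation"])[[1,0],1])))
print("cam",-d["R"].T@d["t"])
E
```

```text
[0.4594732  0.31300107 0.1216538 ] 0.06813095872865951 0.008910116794289026
cu (array([459.5, 315.6]), array([50.6, 51.4]), -16.0) [239 174] [318 247] -15.305595264766952
cam [0.47838112 0.38208017 0.2633533 ]
```

The copper is at (0.4595, 0.315), 51 mm, yaw −16°, and the TCP is within 2 mm. I'll grip it with the tips above the board (z 0.022).

>>> arm_command(motion=[[0, 0, 0, 0, 0.0015, -0.03, -0.6], [0, 0, 0, 0, 0.0015, -0.06, -0.6], [0, 0, 0, 0, 0.0015, -0.085, -0.6], [0, 0, 0, 0, 0.0015, -0.097, -0.6], [0, 0, 0, 0, 0.0015, -0.097, -0.6], [0, 0, 0, 0, 0.0015, -0.097, -0.3], [0, 0, 0, 0, 0.0015, -0.097, 1], [0, 0, 0, 0, 0.0015, -0.097, 1], [0, 0, 0, 0, 0.0015, -0.097, 1], [0, 0, 0, 0, 0.0015, -0.097, 1]])

```text
time_s: 25.2
tcp_pos: [0.4596, 0.3155, 0.0255]
orientation: [[0.263, 0.965, 0.002], [0.965, -0.263, 0.001], [0.001, 0.001, -1.0]]
ft_force: [-1.3, -2.1, 10.7]
grip_width: 0.0496
grip_force: 60.4
```

>>> arm_command(motion=[[0, 0, 0, 0, 0, 0.003, 1], [0, 0, 0, 0, 0, 0.01, 1], [0, 0, 0, 0, 0, 0.04, 1], [0, 0, 0, 0, 0, 0.09, 1], [0, 0, 0, 0, 0, 0.13, 1], [0, 0, 0, 0, 0, 0.13, 1]])

```text
time_s: 25.95
tcp_pos: [0.4606, 0.3162, 0.1575]
orientation: [[0.263, 0.965, 0.005], [0.965, -0.263, 0.003], [0.004, 0.004, -1.0]]
ft_force: [0.6, 0.5, -1.9]
grip_width: 0.0498
grip_force: 63.0
```

```bash
python3 chk.py w16|head -1; python3 - <<'E'
from m import *
d=load("w16");H=cv2.cvtColor(d["image"],cv2.COLOR_BGR2HSV)
cu=(H[...,0]>5)&(H[...,0]<18)&(H[...,1]>110)&(H[...,2]>60);cu[:, :190]=0;cu[:,360:]=0;cu[340:]=0
c=box(cu);print("cu",c.min(0),c.max(0),rect(d,c,robot.observe()["tcp_pos"][2]+.0095))
gr=(H[...,0]>45)&(H[...,0]<85)&(H[...,1]>80)&(H[...,2]>30);gr[:,:190]=0;gr[:,340:]=0
c=box(gr);print("green",c.min(0),c.max(0),rect(d,c,.022),proj(d,[[.459,.3135,.022]]))
E
```

```text
[0.45967255 0.3156094  0.15564008] 0.04961155475309582 -2.500513092078559
cu [215 223] [345 336] (array([460.9, 317. ]), array([51.6, 51.5]), -15.6)
green [245 160] [311 223] (array([461.7, 320.7]), array([51.7, 51.4]), -14.1) [[277.74427615 201.85042474]]
```

The copper is held level (51.6×51.5) and the green module is still in the nest. I'll carry it over the lap plate.

>>> arm_command(motion=[[0, 0, 0, 0, -0.03, 0, 1], [0, 0, 0, -0.003, -0.08, 0, 1], [0, 0, 0, -0.005, -0.13, 0, 1], [0, 0, 0, -0.008, -0.18, 0, 1], [0, 0, 0, -0.008, -0.21, -0.02, 1], [0, 0, 0, -0.008, -0.216, -0.06, 1], [0, 0, 0, -0.008, -0.216, -0.08, 1], [0, 0, 0, -0.008, -0.216, -0.08, 1], [0, 0, 0, -0.008, -0.216, -0.08, 1]])

```text
time_s: 27.12
tcp_pos: [0.4509, 0.0993, 0.0741]
orientation: [[0.263, 0.965, -0.0], [0.965, -0.263, -0.0], [-0.0, -0.0, -1.0]]
ft_force: [-0.4, -0.0, -1.5]
grip_width: 0.0498
grip_force: 63.0
```

```bash
python3 chk.py w17|head -1; python3 - <<'E'
from m import *
d=load("w17");H=cv2.cvtColor(d["image"],cv2.COLOR_BGR2HSV);T=robot.observe()["tcp_pos"]
m=(((H[...,0]<7)|(H[...,0]>172))&(H[...,1]>80)&(H[...,2]>30))
c=box(m); c=c[c[:,1]<c[:,1].min()+45]
P=onplane(d,c,.018)[:,:2]
A=np.c_[2*P,np.ones(len(P))];s=np.linalg.lstsq(A,(P**2).sum(1),rcond=None)[0];print("disc",s[:2],np.sqrt(s[2]+s[0]**2+s[1]**2),len(c),c.min(0),c.max(0))
from scipy.optimize import least_squares
r=least_squares(lambda q:np.hypot(*(P-q).T)-.045,[.4525,.1],loss="soft_l1",f_scale=.001);print("fixed r",r.x,np.abs(r.fun).mean())
w=load("w3");print("frame edge",onplane(w,[[308,235],[314,270],[304,200]],.03)[:,:2].round(3))
cu=(H[...,0]>=7)&(H[...,0]<18)&(H[...,1]>110)&(H[...,2]>60);cu[:, :190]=0;cu[:,370:]=0;cu[345:]=0
k=box(cu);print("cu",rect(d,k,T[2]+.0085),k.min(0),k.max(0))
cv2.imwrite("pics/w17c.png",d["image"][60:420])
E
```

```text
[0.45124587 0.09936278 0.07449843] 0.04951429973255845 -1.775467484347282
disc [0.45241384 0.09902387] 0.04441659497050855 156 [212 155] [353 199]
fixed r [0.45223445 0.09836468] 0.0001541757960826544
frame edge [[0.51  0.096]
 [0.51  0.049]
 [0.512 0.139]]
cu (array([451.4, 100.7]), array([51.4, 51.1]), -15.5) [215 223] [345 336]
```

View pics/w17c.png

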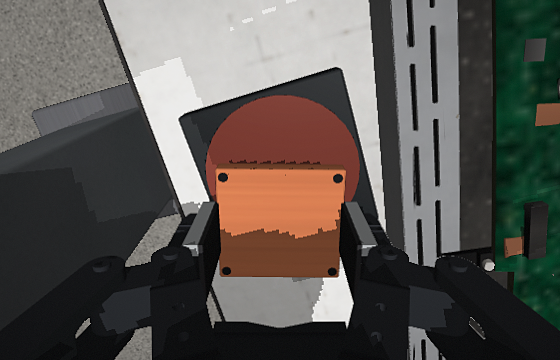

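The copper is held level above the disc: disc arc centre at about (283,160), plate at (280,222). The offset is about 1 mm. The board frame at x=0.51 clears the fingers. I'll lower.

>>> arm_command(motion=[[0, 0, 0, 0.001, -0.0015, -0.02, 1], [0, 0, 0, 0.001, -0.0015, -0.04, 1], [0, 0, 0, 0.001, -0.0015, -0.05, 1], [0, 0, 0, 0.001, -0.0015, -0.054, 1], [0, 0, 0, 0.001, -0.0015, -0.056, 1], [0, 0, 0, 0.001, -0.0015, -0.056, 1]])

```text
time_s: 27.92
tcp_pos: [0.4522, 0.0977, 0.0183]
orientation: [[0.263, 0.965, 0.001], [0.965, -0.263, 0.0], [0.0, 0.0, -1.0]]
ft_force: [0.4, -0.3, -1.9]
grip_width: 0.0495
grip_force: 63.0
```

>>> arm_command(motion=[[0, 0, 0, 0, 0, -0.0005, 1], [0, 0, 0, 0, 0, -0.001, 1], [0, 0, 0, 0, 0, -0.001, 1]])

```text
time_s: 28.3
tcp_pos: [0.4522, 0.0977, 0.0175]
orientation: [[0.263, 0.965, 0.001], [0.965, -0.263, 0.0], [0.0, 0.001, -1.0]]
ft_force: [-2.3, -0.8, 9.8]
grip_width: 0.0497
grip_force: 64.3
```

Contact. I'll release and go back to the module.

>>> arm_command(motion=[[0, 0, 0, 0, 0, 0, 0], [0, 0, 0, 0, 0, 0, -0.4], [0, 0, 0, 0, 0, 0, -0.45], [0, 0, 0, 0, 0, 0.004, -0.45], [0, 0, 0, 0, 0, 0.03, -0.45], [0, 0, 0, 0, 0, 0.08, -0.45], [0, 0, 0, 0, 0, 0.13, -0.45], [0, 0, 0, 0, 0, 0.16, -0.45], [0, 0, 0, 0, 0, 0.16, -0.45]])

```text
time_s: 29.42
tcp_pos: [0.4533, 0.0979, 0.1793]
orientation: [[0.263, 0.965, 0.004], [0.965, -0.263, 0.001], [0.002, 0.004, -1.0]]
ft_force: [0.4, -0.7, -0.8]
grip_width: 0.0621
grip_force: 0.0
```

```bash
python3 chk.py w18|head -1; python3 - <<'E'
from m import *
d=load("w18");H=cv2.cvtColor(d["image"],cv2.COLOR_BGR2HSV)
cu=(H[...,0]>=7)&(H[...,0]<18)&(H[...,1]>110)&(H[...,2]>60);cu[:, :190]=0;cu[:,370:]=0;cu[345:]=0
k=box(cu);print("cu",rect(d,k,.026))
m=(((H[...,0]<7)|(H[...,0]>172))&(H[...,1]>80)&(H[...,2]>30))|cu
k=box(m);e=cv2.fitEllipse(cv2.convexHull(k.astype(np.int32)));print("disc",onplane(d,[e[0]],.018),e)
E
```

```text
[0.4524458  0.09772381 0.17787775] 0.06200542769302107 -0.13153505269916344
cu (array([452.3,  97.6]), array([50.8, 51.5]), -16.6)
disc [[0.45274389 0.1002783  0.018     ]] ((277.39154052734375, 187.7685546875), (102.17198181152344, 104.28355407714844), 95.36251831054688)
```

>>> arm_command(motion=[[0, 0, 0, 0, 0.03, 0, -0.55], [0, 0, 0, 0.003, 0.08, 0, -0.55], [0, 0, 0, 0.005, 0.13, 0, -0.55], [0, 0, 0, 0.007, 0.18, -0.02, -0.55], [0, 0, 0, 0.0075, 0.21, -0.04, -0.55], [0, 0, 0, 0.0075, 0.2165, -0.05, -0.55], [0, 0, 0, 0.0075, 0.2165, -0.055, -0.55], [0, 0, 0, 0.0075, 0.2165, -0.055, -0.55], [0, 0, 0, 0.0075, 0.2165, -0.055, -0.55]])

```text
time_s: 30.6
tcp_pos: [0.4598, 0.3134, 0.1225]
orientation: [[0.264, 0.965, 0.0], [0.965, -0.264, 0.0], [0.0, 0.0, -1.0]]
ft_force: [-0.8, -0.7, 0.1]
grip_width: 0.066
grip_force: 0.0
```

```bash
python3 chk.py w19|head -1; python3 - <<'E'
from m import *
d=load("w19");H=cv2.cvtColor(d["image"],cv2.COLOR_BGR2HSV)
gr=(H[...,0]>40)&(H[...,0]<90)&(H[...,1]>80)&(H[...,2]>20);gr[:,:190]=0;gr[:,350:]=0;gr[330:]=0
c=box(gr);print("green",c.min(0),c.max(0),rect(d,c,.022),proj(d,[[.459,.3135,.022]]))
p=proj(d,[[.4595,.3145,.026]])[0].astype(int);k=np.zeros(gr.shape,np.uint8);k[p[1]-35:p[1]+35,p[0]-35:p[0]+35]=1
f=(k>0)&(H[...,1]<50)&(H[...,2]>70);c=box(cv2.morphologyEx(f.astype(np.uint8),cv2.MORPH_OPEN,np.ones((3,3))));print("chip",p,rect(d,c,.026))
cv2.imwrite("pics/w19c.png",d["image"][60:420])
E
```

```text
[0.45988168 0.313593   0.12257543] 0.06634188537371935 -0.024519751471668377
green [241 162] [317 246] (array([460.8, 316.7]), array([60.1, 51.6]), -14.4) [[278.25195199 210.27161634]]
chip [278 210] (array([460.8, 316.7]), array([30.5, 29.4]), -14.3)
```

The copper lies at (452.3,97.6) against the disc at (452.7,100.3), which is fine. The module is measured at (0.461, 0.316), 60.1×51.6, chip 30×30. I'll grip it across x.

>>> arm_command(motion=[[0, 0, 0.015, 0.0005, 0.002, -0.03, -0.55], [0, 0, 0.015, 0.0005, 0.002, -0.06, -0.55], [0, 0, 0.015, 0.0005, 0.002, -0.09, -0.55], [0, 0, 0.015, 0.0005, 0.002, -0.105, -0.55], [0, 0, 0.015, 0.0005, 0.002, -0.11, -0.55], [0, 0, 0.015, 0.0005, 0.002, -0.11, -0.3], [0, 0, 0.015, 0.0005, 0.002, -0.11, 1], [0, 0, 0.015, 0.0005, 0.002, -0.11, 1], [0, 0, 0.015, 0.0005, 0.002, -0.11, 1], [0, 0, 0.015, 0.0005, 0.002, -0.11, 1]])

```text
time_s: 31.9
tcp_pos: [0.4605, 0.3164, 0.0132]
orientation: [[0.248, 0.969, 0.001], [0.969, -0.248, 0.001], [0.001, 0.001, -1.0]]
ft_force: [-1.6, -2.1, 7.3]
grip_width: 0.0499
grip_force: 62.1
```

>>> arm_command(motion=[[0, 0, 0, 0, 0, 0.003, 1], [0, 0, 0, 0, 0, 0.01, 1], [0, 0, 0, 0, 0, 0.04, 1], [0, 0, 0, 0, 0, 0.09, 1], [0, 0, 0, 0, 0, 0.14, 1], [0, 0, 0, 0, 0, 0.17, 1], [0, 0, 0, 0, 0, 0.17, 1], [0, 0, 0, 0, 0, 0.17, 1]])

```text
time_s: 32.9
tcp_pos: [0.4596, 0.316, 0.1817]
orientation: [[0.248, 0.969, -0.0], [0.969, -0.248, -0.0], [-0.0, -0.0, -1.0]]
ft_force: [0.4, -0.3, -1.1]
grip_width: 0.0498
grip_force: 62.6
```

```bash
python3 chk.py w20|head -1; python3 - <<'E'
from m import *
d=load("w20");H=cv2.cvtColor(d["image"],cv2.COLOR_BGR2HSV);T=robot.observe()["tcp_pos"]
gr=(H[...,0]>40)&(H[...,0]<90)&(H[...,1]>80)&(H[...,2]>20);gr[:,:190]=0;gr[:,350:]=0
c=box(gr);print("green",c.min(0),c.max(0),rect(d,c,T[2]+.0095),T,proj(d,[T]))
E
```

```text
[0.45939744 0.31580976 0.1812287 ] 0.049990421686721055 -1.4072736930132685
green [213 214] [345 346] (array([459.9, 316.9]), array([59.7, 51.5]), -13.8) [0.45939744 0.31580976 0.1812287 ] [[278.99424493 275.87702739]]
```

The module is held level (59.7×51.5). Next I'll measure the vice from the saved views.

```bash
python3 - <<'E'
from m import *
for i,r,x0,x1 in((1,[238,244,250,256,262,268],224,280),(2,[306,312,318,324,330],284,340)):
    g=cv2.cvtColor(W[i]["image"],cv2.COLOR_BGR2GRAY).astype(int)
    for y in r: print(i,y,x0,g[y,x0:x1].tolist())
for i,cols,y0,y1 in((1,(249,),196,345),(2,(311,),262,385)):
    g=cv2.cvtColor(W[i]["image"],cv2.COLOR_BGR2GRAY).astype(int)
    for x in cols: print(i,"col",x,y0,g[y0:y1,x].tolist())
E
```

```text
1 238 224 [165, 162, 163, 160, 164, 183, 5, 4, 0, 133, 167, 164, 162, 165, 152, 120, 0, 9, 16, 15, 16, 17, 18, 12, 15, 18, 16, 16, 16, 16, 18, 15, 19, 17, 16, 15, 7, 23, 154, 168, 162, 162, 169, 147, 31, 4, 10, 10, 3, 98, 149, 135, 144, 151, 154, 154]
1 244 224 [92, 92, 92, 93, 96, 104, 37, 0, 0, 60, 143, 148, 98, 86, 79, 70, 14, 0, 4, 6, 9, 6, 6, 9, 6, 7, 8, 10, 9, 4, 7, 8, 6, 5, 5, 8, 4, 13, 75, 94, 150, 144, 177, 151, 64, 3, 13, 13, 10, 36, 73, 63, 97, 92, 89, 91]
1 250 224 [91, 91, 93, 92, 93, 101, 63, 1, 0, 20, 84, 102, 107, 99, 90, 78, 36, 0, 3, 6, 7, 9, 7, 6, 9, 8, 5, 7, 9, 7, 4, 8, 7, 9, 4, 6, 3, 6, 92, 99, 103, 108, 92, 83, 40, 0, 4, 7, 0, 33, 73, 100, 92, 86, 179, 131]
1 256 224 [88, 89, 91, 92, 91, 95, 108, 6, 0, 0, 93, 100, 101, 102, 90, 81, 60, 0, 0, 4, 11, 4, 10, 6, 8, 3, 5, 6, 6, 7, 7, 4, 7, 9, 8, 6, 3, 0, 92, 98, 102, 110, 92, 84, 65, 0, 4, 6, 1, 34, 75, 67, 98, 94, 89, 90]
1 262 224 [92, 93, 92, 94, 95, 96, 106, 26, 0, 0, 61, 99, 101, 107, 95, 85, 67, 3, 1, 5, 10, 3, 7, 5, 7, 8, 7, 7, 6, 7, 5, 4, 9, 7, 7, 9, 4, 0, 87, 97, 101, 108, 95, 86, 67, 0, 0, 1, 3, 15, 74, 65,
[... 1948 characters left out ...]
8, 88, 113, 118, 114, 117, 64, 31, 47, 50, 50, 53, 54, 56, 58, 57, 58, 89, 113, 114, 113, 112, 111, 109, 108, 109, 117, 51, 6, 8, 7, 9, 7, 5, 8, 5, 9, 7, 73, 92, 91, 90]
2 col 311 262 [0, 0, 18, 46, 58, 60, 61, 63, 65, 66, 65, 98, 130, 132, 129, 126, 120, 156, 185, 181, 185, 163, 90, 40, 71, 77, 82, 87, 93, 100, 105, 105, 147, 179, 181, 182, 192, 131, 18, 14, 15, 17, 21, 19, 20, 19, 18, 17, 17, 19, 16, 18, 17, 20, 17, 24, 19, 14, 15, 14, 14, 15, 13, 11, 8, 3, 1, 3, 1, 1, 1, 4, 6, 1, 0, 0, 68, 67, 70, 75, 79, 86, 92, 95, 98, 104, 108, 112, 193, 65, 65, 72, 54, 44, 6, 18, 14, 24, 53, 80, 119, 150, 182, 179, 175, 139, 84, 95, 103, 106, 114, 153, 182, 176, 174, 174, 174, 176, 185, 139, 48, 0, 6]
```

```bash
python3 - <<'E'
from m import *
t=lambda a,b:tri([(W[1],a),(W[2],b)])
print("jaw+ in",t((251,233.4),(308,299.3))); print("jaw+ out",t((251,226.5),(308,293.5))); print("jaw- in",t((253,293),(309,350)))
print("jaw- in z=.064",onplane(W[1],[(253,293)],.064),onplane(W[2],[(309,350)],.064))
print("jaw+ in z=.064",onplane(W[1],[(251,233.4)],.064),onplane(W[2],[(308,299.3)],.064))
for i,L,R in((1,[(236.9,250),(237.7,268)],[(265,250),(265.2,268)]),(2,[(294.6,312),(294.5,330)],[(320.9,312),(320.3,330)])):
    A=onplane(W[i],L,.026)[:,:2];B=onplane(W[i],R,.026)[:,:2];print(i,A.round(4).tolist(),B.round(4).tolist(),"mid",((A+B)/2).round(4).tolist(),"dir",[np.degrees(np.arctan2(*(X[0]-X[1])[[0,1]])).round(1) for X in(A,B)])
E
```

```text
jaw+ in (array([ 0.45875712, -0.28394394,  0.03983413]), [np.float64(0.002589014878708403), np.float64(0.002589014878708224)])
jaw+ out (array([ 0.46014508, -0.27622813,  0.0403566 ]), [np.float64(0.0028335804559105064), np.float64(0.002833580455910488)])
jaw- in (array([ 0.44761492, -0.35577775,  0.03579876]), [np.float64(0.0009397415439232825), np.float64(0.0009397415439233839)])
jaw- in z=.064 [[ 0.45351239 -0.33988821  0.064     ]] [[ 0.44809218 -0.33447802  0.064     ]]
jaw+ in z=.064 [[ 0.46462525 -0.27414582  0.064     ]] [[ 0.45697746 -0.27117384  0.064     ]]
1 [[0.4395, -0.3041], [0.4357, -0.326]] [[0.4706, -0.3096], [0.4667, -0.3314]] mid [[0.455, -0.3068], [0.4512, -0.3287]] dir [np.float64(9.7), np.float64(10.2)]
2 [[0.4379, -0.3078], [0.4336, -0.3324]] [[0.4687, -0.3135], [0.4644, -0.3381]] mid [[0.4533, -0.3106], [0.449, -0.3353]] dir [np.float64(9.9), np.float64(10.0)]
```

Vice yaw is −10° and the rods give its x, but the jaw y estimates disagree (edge heights of about 0.04 m). I'll carry the module past and look at the vice from straight above.

>>> arm_command(motion=[[0, 0, 0, 0.002, -0.03, 0, 1], [0, 0, 0, 0.005, -0.08, 0, 1], [0, 0, 0, 0.008, -0.135, 0, 1], [0, 0, 0, 0.01, -0.19, 0, 1], [0, 0, 0, 0.012, -0.245, 0, 1], [0, 0, 0, 0.015, -0.3, 0, 1], [0, 0, 0.02, 0.015, -0.355, 0, 1], [0, 0, 0.04, 0.015, -0.41, 0, 1], [0, 0, 0.06, 0.01, -0.465, 0, 1], [0, 0, 0.077, 0.005, -0.52, 0, 1]])

```text
time_s: 34.2
tcp_pos: [0.464, -0.2054, 0.1809]
orientation: [[0.173, 0.985, -0.002], [0.985, -0.173, 0.001], [0.001, -0.002, -1.0]]
ft_force: [0.5, 0.3, -0.9]
grip_width: 0.0498
grip_force: 62.6
```

>>> arm_command(motion=[[0, 0, 0, -0.002, -0.055, 0, 1], [0, 0, 0, -0.005, -0.11, 0, 1], [0, 0, 0, -0.005, -0.16, 0, 1], [0, 0, 0, -0.005, -0.19, 0, 1], [0, 0, 0, -0.005, -0.2, 0, 1], [0, 0, 0, -0.005, -0.2, 0, 1], [0, 0, 0, -0.005, -0.2, 0, 1]])

```text
time_s: 35.08
tcp_pos: [0.4599, -0.4024, 0.1816]
orientation: [[0.172, 0.985, -0.001], [0.985, -0.172, 0.001], [0.001, -0.001, -1.0]]
ft_force: [-0.8, 0.8, -0.4]
grip_width: 0.0501
grip_force: 62.6
```

```bash
python3 chk.py w21|head -1; python3 - <<'E'
from m import *
d=load("w21");print(proj(d,[[.452,-.32,.026]]))
cv2.imwrite("pics/w21c.png",cv2.resize(d["image"][:230,180:400],None,fx=2.6,fy=2.6,interpolation=cv2.INTER_NEAREST))
E
```

```text
[ 0.46003302 -0.40254462  0.18185244] 0.04959418138783139 -1.3367834683352475
[[251.94390476  92.51029621]]
```

View pics/w21c.png

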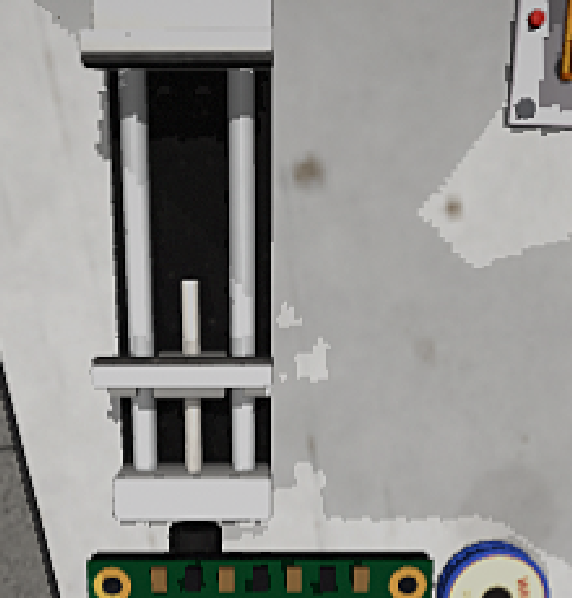

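The near-vertical view shows the vice: rods at crop columns 134 and 242, +y jaw face dark at rows 52–68, −y jaw front edge at row about 358, nothing between except the spindle. The held module is at the bottom, level. Next I'll compute the centre.

```bash
python3 - <<'E'
from m import *
d=load("w21");g=cv2.cvtColor(d["image"],cv2.COLOR_BGR2GRAY).astype(int)
print(g[14:34,252].tolist(),g[130:156,240].tolist())
for y in(60,100,120): print(y,g[y,222:288].tolist())
s=2.6;f=lambda x,y:(180+x/s-.3,y/s-.3)
print("jaw+ top",onplane(d,[f(186,52)],.064),"foot",onplane(d,[f(186,69)],.026));print("jaw- top",onplane(d,[f(192,360)],.064),"pad",onplane(d,[f(192,353)],.060))
for y in(150,300):
    a={150:(134,242),300:(140,242)}[y];A=onplane(d,[f(a[0],y),f(a[1],y)],.026);print("rods",A[:,:2],A.mean(0))
print(tri([(W[1],(251,233.4)),(W[2],(308,299.3)),(d,f(186,52))]))
print(tri([(W[1],(253,293)),(W[2],(309,350)),(d,f(192,360))]))
H=cv2.cvtColor(d["image"],cv2.COLOR_BGR2HSV);T=robot.observe()["tcp_pos"]
gr=(H[...,0]>40)&(H[...,0]<90)&(H[...,1]>80)&(H[...,2]>20);gr[:,:190]=0;gr[:,370:]=0;gr[:190]=0
c=box(gr);print("module-TCP",rect(d,c,T[2]+.0087),T)
E
```

```text
[190, 191, 190, 191, 196, 142, 64, 47, 66, 31, 10, 5, 34, 9, 7, 5, 8, 5, 6, 6] [10, 10, 11, 12, 8, 18, 33, 39, 71, 48, 117, 210, 203, 200, 199, 199, 201, 205, 183, 114, 142, 146, 122, 14, 0, 0]
60 [55, 10, 19, 10, 67, 135, 161, 171, 184, 187, 182, 171, 158, 142, 71, 15, 15, 18, 19, 16, 18, 18, 18, 15, 19, 16, 17, 18, 17, 17, 17, 17, 17, 17, 19, 19, 16, 18, 21, 19, 17, 17, 19, 16, 9, 15, 133, 155, 169, 177, 199, 189, 177, 168, 153, 85, 4, 17, 17, 20, 13, 8, 137, 175, 166, 163]
100 [205, 171, 62, 7, 11, 0, 146, 185, 200, 199, 198, 198, 203, 182, 155, 111, 31, 12, 14, 19, 21, 18, 20, 20, 21, 20, 19, 19, 23, 19, 19, 19, 20, 20, 19, 20, 19, 20, 21, 22, 20, 20, 19, 20, 19, 0, 111, 145, 163, 176, 186, 196, 179, 170, 152, 131, 0, 16, 15, 16, 12, 5, 193, 173, 168, 166]
120 [199, 212, 122, 31, 14, 11, 9, 157, 191, 202, 200, 200, 200, 197, 176, 146, 50, 8, 12, 13, 15, 17, 20, 21, 19, 19, 13, 6, 172, 199, 201, 202, 203, 164, 56, 8, 15, 15, 13, 17, 19, 20, 20, 20, 18, 7, 79, 170, 191, 203, 199, 200, 201, 195, 172, 132, 0, 15, 18, 15, 15, 6, 189, 167, 161, 166]
jaw+ top [[ 0.46282643 -0.27681185  0.064     ]] foot [[ 0.46057787 -0.27315704  0.026     ]]
jaw- top [[ 0.44979831 -0.35197644  0.064     ]] pad [[ 0.44981437 -0.35041801  0.06      ]]
rods [[ 0.44130086 -0.29197219]
 [ 0.47263136 -0.29749072]] [ 0.45696611 -0.29473146  0.026     ]
rods [[ 0.43424863 -0.33434256]
 [ 0.46506121 -0.33974072]] [ 0.44965492 -0.33704164  0.026     ]
(array([ 0.46095898, -0.27592545,  0.05634218]), [np.float64(0.0026855583040988813), np.float64(0.00412407684537934), np.float64(0.0017476968763237785)])
(array([ 0.44778336, -0.35411685,  0.0382293 ]), [np.float64(0.0010819096975319728), np.float64(0.0009011800652570126), np.float64(0.00026294533283296675)])
module-TCP (array([ 460. , -401.4]), array([59.5, 51.3]), -9.6) [ 0.46003302 -0.40254462  0.18185244]
```

The jaw faces agree: the vice centre comes to (0.4535, −0.313), with a gap of 78.5 mm ✓ and rods 31–32 mm apart ✓. I'll place the module.

>>> arm_command(motion=[[0, 0, 0, -0.002, 0.03, 0, 1], [0, 0, 0, -0.005, 0.07, -0.01, 1], [0, 0, 0, -0.0065, 0.0885, -0.04, 1], [0, 0, 0, -0.0065, 0.0885, -0.08, 1], [0, 0, 0, -0.0065, 0.0885, -0.11, 1], [0, 0, 0, -0.0065, 0.0885, -0.13, 1], [0, 0, 0, -0.0065, 0.0885, -0.145, 1], [0, 0, 0, -0.0065, 0.0885, -0.153, 1], [0, 0, 0, -0.0065, 0.0885, -0.156, 1], [0, 0, 0, -0.0065, 0.0885, -0.156, 1]])

```text
time_s: 36.38
tcp_pos: [0.4537, -0.3155, 0.0263]
orientation: [[0.173, 0.985, 0.0], [0.985, -0.173, -0.0], [-0.0, 0.0, -1.0]]
ft_force: [-0.1, 0.4, -0.4]
grip_width: 0.05
grip_force: 62.6
```

>>> arm_command(motion=[[0, 0, 0, 0, 0.001, -0.0015, 1], [0, 0, 0, 0, 0.001, -0.0025, 1], [0, 0, 0, 0, 0.001, -0.003, 1], [0, 0, 0, 0, 0.001, -0.003, 1]])

```text
time_s: 36.88
tcp_pos: [0.4535, -0.3144, 0.0232]
orientation: [[0.173, 0.985, 0.0], [0.985, -0.173, -0.0], [-0.0, 0.0, -1.0]]
ft_force: [-1.2, 1.9, 3.2]
grip_width: 0.0498
grip_force: 63.0
```

```bash
python3 chk.py w22|head -1; python3 -c "
from h import *
print(robot.observe()['ft_force'])"
```

```text
[ 0.45353326 -0.31438231  0.02319006] 0.04980723964110063 4.419323403308321
[-1.64534316  1.51205069  4.4193234 ]
```

Contact at the predicted height (TCP 0.0232, 4 N). I'll release and retreat.

>>> arm_command(motion=[[0, 0, 0, 0, 0, 0, 0], [0, 0, 0, 0, 0, 0, -0.4], [0, 0, 0, 0, 0, 0, -0.5], [0, 0, 0, 0, 0, 0.004, -0.5], [0, 0, 0, 0, 0, 0.03, -0.5], [0, 0, 0, 0, 0, 0.08, -0.5], [0, 0, 0, 0, 0, 0.13, -0.5], [0, 0, 0, 0, 0, 0.18, -0.5], [0, 0, 0, 0, 0, 0.2, -0.5], [0, 0, 0, 0, 0, 0.2, -0.5]])

```text
time_s: 38.17
tcp_pos: [0.4542, -0.3149, 0.2248]
orientation: [[0.173, 0.985, 0.003], [0.985, -0.173, -0.002], [-0.002, 0.003, -1.0]]
ft_force: [0.8, 0.2, 0.2]
grip_width: 0.0646
grip_force: 0.0
```

```bash
python3 chk.py w23|head -1; python3 - <<'E'
from m import *
d=load("w23");H=cv2.cvtColor(d["image"],cv2.COLOR_BGR2HSV)
gr=(H[...,0]>40)&(H[...,0]<90)&(H[...,1]>80)&(H[...,2]>20);gr[:,:190]=0;gr[:,370:]=0;gr[340:]=0
c=box(gr);print("module",rect(d,c,.032),c.min(0),c.max(0))
p=proj(d,[[.4535,-.313,.036]])[0].astype(int);k=np.zeros(gr.shape,bool);k[p[1]-25:p[1]+25,p[0]-25:p[0]+25]=1
f=k&(H[...,1]<50)&(H[...,2]>50);print("chip",rect(d,box(cv2.morphologyEx(f.astype(np.uint8),cv2.MORPH_OPEN,np.ones((3,3)))),.036))
m=(H[...,0]>8)&(H[...,0]<24)&(H[...,1]>140)&(H[...,2]>60);m[330:]=0;c=box(m);print("cradle",rect(d,c,.028));x0,y0=c.min(0);x1,y1=c.max(0)
k[:]=0;k[y0+3:y1-2,x0+3:x1-2]=1;print("fan",rect(d,box(k&(d["image"].max(2)<70)),.032))
# dish now vs w1: rim contour
for n in("w1","w23","top"):
    e=load(n) if n!="top" else snap("top")
    q=proj(e,[[.612,-.145,.015]])[0].round().astype(int)
    if n=="top": cv2.imwrite("pics/top_end.png",e["image"]);a=cv2.imread("pics/top0.png");df=cv2.absdiff(a,e["image"]).max(2)[q[1]-14:q[1]+14,q[0]-14:q[0]+14];print("dish diff in top",df.max(),df.mean())
E
```

```text
[ 0.45356285 -0.31438855  0.22338984] 0.0641396040654844 -0.6132919409105284
module (array([ 453.4, -314.1]), array([60.6, 51.7]), -9.8) [250 149] [306 212]
chip (array([ 453.4, -314. ]), array([30.5, 29.6]), -9.3)
cradle (array([ 602.8, -268.2]), array([60.6, 62.9]), -11.0)
fan (array([ 602.3, -265.3]), array([41.3, 43.7]), -9.8)
dish diff in top 16 11.326530612244898
```

The module is level on the rods at (453.4,−314), 60.6×51.7, chip up, yaw −9.8°. The fan is between the angles, the dish is unmoved, and the arm is clear. Handing in.

```bash
python3 -c "
from bench import robot
print(robot.close_job())"
```

```text
the job is handed in; nothing more can be done
None
```

The cooler is apart and handed in, with the fan, heat sink, copper plate and module each at its station and the dish not moved; my first fan grip also lifted the heat sink, so I set both back in place and re-gripped the fan alone.

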